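Tip the probe out of its storage tube and lay it in the tray

ROBOT

A 7-joint arm with a two-finger parallel gripper is mounted at the origin on a cart in front of the work surface, level with it; the furniture and walls round the work are solid. World frame = base frame: x ahead of the robot, y to its left, z up, the work surface at z = 0. Lengths are in m, angles in degrees, forces in N, time in s.
With the tool pointing down it reaches from about 0.425 to 0.875 m from the base axis. Payload 4.7 kg.
Tool frame: the origin (TCP) lies at the very end of the fingers, on their centre line; the grasp point (between the pads) lies 19 mm behind it; z points along the fingers, y is the direction in which the jaws open and shut (so a half turn about z gives the same grasp; the last joint's range is limited). The gripper opens to 87 mm and grips with 3 to 60 N. Pads are 19 mm wide; open, the fingers measure 117 mm over their backs; the gripper's body (75 mm by 190 mm) begins 51 mm behind the grasp point.
Start: joints at [-69.093, 18.392, -4.016, 83.108, 1.295, 78.541, -3.26], TCP at [0.223, 0.61, 0.223] pointing down, gripper open.
Joint ranges: [-163.93, 163.93], [-17.29, 119.83], [-79.2, 71.16], [3.27, 140.29], [-89.18, 269.18], [5.43, 117.66], [-154.24, 154.24]. Speed limits (degrees/s): [147.25, 147.25, 180, 180, 180, 180, 180].

INTERFACE

Orientations are given as [roll, pitch, yaw] about the fixed x, y, z axes, in that order (R = Rz(yaw) Ry(pitch) Rx(roll)).
In Python, from cell import * gives the robot as it stands.
- The arm moves only by the tool arm_command, never from a script. Its argument "targets" is a list that holds one entry, the list of rows, each a list of 7 numbers: the shift along the tool's x, y, z in m, then the turn, a rotation vector about the tool's x, y, z in degrees, then the gripper's target within -1 to 1 (shut at 1, half-way at 0, fully open at -1). In form: [[[tx, ty, tz, rx, ry, rz, claw], ...]]. A call has 1 to 10 rows; each row is the pose to reach, as a shift and turn from the pose commanded when the call began, along the tool's axes at that moment; what a row does not reach only later rows make up. A row lasts 1/10 s, in which the tool goes at most 50 mm and 8.59 degrees, less where a joint would pass 70% of its speed; a pose out of reach is approached as far as the arm can. A call with a gripper value outside its range is refused whole. The fingers move at their own pace and stop on an object; "newtons" is the grip in N (left out, the last holds). Time passes only in rows, so rows that repeat a pose let the fingers close. It gives the time, the measured TCP pose, the force and the opening at its end, in the units of the state.
- get_obs(): the state, without advancing time (a new reading comes with each control period).
- read_camera(name): name is "scene" or "top"; returns a dict with "img" (400x640x3 uint8, red, green, blue), "z_map" (400x640 float32, m along the optical axis (not along the pixel's ray), 0 where there is no reading), "K" (3x3 intrinsics, pixels), "D" ([k1, k2, p1, p2, k3] as OpenCV has them; the pictures are not rectified), "origin" and "attitude" of the camera in the world. Camera axes: x right, y down, z forward; pixel columns grow to the right and rows downward; lengths in m; the calibration is good to about 2 mm. A picture is of the moment at which its call begins.
- sign_off(): hands the job in, once; it reports no verdict.
Trained networks look in the newest picture that a camera, given by its name, has taken for a name from the list of things; names that differ only in an ending like _2 or _b are one class to them, and where a whole thing is asked for, a point or a joint stands for the part that bears it (a point fixed in the world has none). Each returns a list of dicts, best first, with "conf" (0 to 1); they miss things now and then, are a little off and sometimes report something else, mostly with a low value. They report only what shows in the picture. A call takes as long as a camera call.
- search_frame(thing, camera): "position" ([column, row] in pixels, amid what is visible of it).
The state is a dict: "time_s": time; "qpos": joint angles; "joint_velocities": joint speeds; "effort": joint torques, N m; "tool_pos": TCP position; "tool_rot": TCP orientation; "force": force on the tool from outside, world axes, zero at the start; "wrist_torque": the same for the moment, N m; "grip_width": finger opening in m.
Only numpy, scipy, OpenCV 4.12 (cv2) and the standard library are available. Lean on these libraries where they do the work, as an engineer would, in place of code of your own. Each camera call takes 0.05 s, during which the arm holds its last target.

TASK

Get the probe ready for use: push the mouth of the pivoting clear tube down so that the probe inside slides forward by itself and its orange head comes to rest in the open against the small blue lip. Then take the probe by its orange head, lift it over the lip, draw it right out of the tube and lay it flat inside the white tray; set it down gently, never let it drop, and do not knock over or shove the other things on the bench.

Things in the scene. Friction and masses are not known exactly. Their poses are not given: they have to be found in the camera images.
- stand: Fixed stand: grey base plate 110 (x) x 130 (y) x 12 mm, two aluminium cheeks (8 mm thick, 44 mm along y, inner faces 64 mm apart, tops 168 mm above the bench) carrying the tube's pivot. Origin: centre of the underside, on the bench. Pivot line: along the stand's x, 150 mm above the origin. The tube swings in the stand's y-z plane, mouth towards the stand's -y.
- tube (a joint): Tilt of the tube (rad). 0: upper stop, mouth 0.35 rad above level, probe deep inside. Grows as the mouth goes down: level at 0.35, lower stop at 0.80 (mouth 0.45 rad below level). The pivot is stiff (0.09 N m): the tube stays where left; 3 to 4 N down on the press pad tips it. The probe slides forward once the mouth is 0.2 to 0.25 rad below level; go to the lower stop.
- press_pad (a point): Centre of the top face of the flat blue press pad on the tube near its mouth (36 mm across x 30 mm along the tube). Axes are the tube's own: y along its axis (mouth at -y, closed end at +y), z square to it (up), x along the pivot line. It lies 46 mm towards the mouth from the pivot and 26.5 mm above the tube's axis; the pivot is on that axis.
- mouth (a point): Centre of the tube's open mouth, on the tube's axis, 68 mm from the pivot; axes as press_pad. Clear round tube, 40 mm outside, bore 34 mm, polished inside, closed at the other end (black cap 99 mm behind the pivot).
- lip (a point): Middle of the top edge of the blue lip; axes as press_pad. A blue tongue 12 mm wide, 4 mm thick, runs on 58 mm from the underside of the mouth, its top 17.5 mm below the tube's axis; the lip at its end is 4 mm thick and rises 9 mm above the tongue. All is open beside and above the tongue: the head lying on it can be pinched from both sides.
- probe_head (a point): Centre of the probe's orange eight-sided head, 22 mm across flats, 45 mm long. Axes are the probe's: y along it, head at -y, tip at +y. At the start inside the tube, its front end 20 mm behind the mouth; after sliding it lies wholly in the open on the tongue against the lip, its centre about 99 mm from the pivot along the tube and 6 to 7 mm below the tube's axis.
- probe_mid (a point): Middle of the probe's length, 47.5 mm from the head's centre. Rigid, 140 mm long, about 90 g: orange head 22 x 45 mm, white stem 14 mm thick, black guard 22 mm thick and 20 mm long at the tip end, so it lies level on a flat surface with its axis 11 mm above it. The head end is the heavier.
- probe_tip (a point): Centre of the probe's tip end face (the black end), 70 mm from probe_mid, 117.5 mm from the head's centre.
- tray: Fixed shallow white open tray, 130 mm (its x) x 230 mm (its y, the long side) x 22 mm high, walls 4 mm, floor 4 mm. Origin: centre of its underside, on the bench. It stands either on the right or on the left of the stand, nearer to the robot.
- notebook: Notebook lying flat, 210 x 152 x 14 mm, in the place where the tray is not; bystander. Origin: centre of the underside.
- wash_bottle: Wash bottle with a bent red spout, 66 x 96 x 211 mm, bystander behind the stand. Origin: centre of the underside.
- tall_bottle: Clear bottle with a blue cap, 68 x 64 x 140 mm, bystander at the back. Origin: centre of the underside.
- clock: Small bench timer, 62 x 68 x 20 mm, bystander on the right. Origin: centre of the underside.

How it is judged (in metres and radians):
On the way, in this order (a step that is already met when the one before it is completed fails the run):
1. the tube is tipped mouth down and the probe has slid forward, its head in the open against the lip (value of joint tube above 0.5 rad and y of probe_head in the frame of mouth below -0.02 m and distance between probe_head and mouth below 0.045 m), for 0.2 s.
2. the probe is held in the fingers with its tip clear of the tube's mouth (distance between probe_head and mouth above 0.13 m and contact force between the fingers and probe above 0.5 N), for 0.1 s.
At the end, for the whole second after the job is handed in: The probe lies flat on the tray's floor (the centres of head and tip end less than 22 mm above the bench, both between the tray's walls), at rest. The tube may stay at any tilt (x of probe_head in the frame of tray between -0.063 and 0.063 m and y of probe_head in the frame of tray between -0.113 and 0.113 m and x of probe_tip in the frame of tray between -0.063 and 0.063 m and y of probe_tip in the frame of tray between -0.113 and 0.113 m and height (world z) of each of probe_head, probe_tip below 0.022 m and linear speed of probe below 0.02 m/s and angular speed of probe below 0.3 rad/s); the robot touches nothing.
It fails at once if the probe is dropped: out of the tube and out of the fingers it moves faster than 0.75 m/s (a free fall of about 30 mm) (linear speed of probe above 0.75 m/s and distance between probe_head and mouth above 0.06 m and contact force between the fingers and probe below 0.1 N).
It fails at once if the probe falls on the bench or the floor: its head's centre below 13 mm (height (world z) of probe_head below 0.013 m).
It fails at once if a bystander is moved by more than 30 mm or tipped (distance of any of notebook, wash_bottle, tall_bottle, clock from where it was at the start of the episode above 0.03 m or angle between any of wash_bottle, tall_bottle's own z axis and vertical above 0.4 rad).
It also fails if it takes over 58 s, if anything falls off the work surface, if the arm or the gripper's body presses on something with over 40 N, if the wrist force passes 120 N, or if a joint passes its speed limit or range.

## Working session

There is one attempt and no reset: what is moved stays moved. The work goes in short steps, Python scripts to look and compute and a tool call to move; the robot and the scene stay as the last step left them, time stands still between calls to the robot, and variables do not carry over. Pictures are saved under pics/ and viewed, and the job is handed in when it is done.

Besides the shell and the picture viewer there is one more tool, called by a JSON object that holds its "method" and its "body", one argument or row to a line. arm_command: Moves the arm, as the interface text tells. Its arguments: {"type":"object","properties":{"targets":{"type":"array","items":{"type":"array","items":{"type":"array","items":{"type":"number"}}}},"newtons":{"type":"number"}},"required":["targets"]}

```bash
mkdir -p pics; cat > h.py <<'E'
from cell import *
import numpy as np, cv2
from scipy.spatial.transform import Rotation as R
def snap(cam,name):
    d=read_camera(cam); cv2.imwrite('pics/'+name+'.png',cv2.cvtColor(d['img'],cv2.COLOR_RGB2BGR)); return d
def pose(d):
    a=np.array(d['attitude'],float)
    M=a if a.shape==(3,3) else R.from_euler('xyz',a,degrees=True).as_matrix()
    return M,np.array(d['origin'],float)
def px2w(d,u,v,z=None):
    M,o=pose(d)
    p=cv2.undistortPoints(np.array([[[u,v]]],float),np.array(d['K']),np.array(d['D'],float))[0,0]
    if z is None: z=d['z_map'][int(round(v)),int(round(u))]
    return M@(np.array([p[0],p[1],1])*z)+o
def cloud(d):
    M,o=pose(d); H,W=d['z_map'].shape
    uu,vv=np.meshgrid(np.arange(W),np.arange(H))
    p=cv2.undistortPoints(np.stack([uu,vv],-1).reshape(-1,1,2).astype(float),np.array(d['K']),np.array(d['D'],float)).reshape(-1,2)
    z=d['z_map'].reshape(-1,1)
    P=(np.hstack([p,np.ones((len(p),1))])*z)@M.T+o
    P[z[:,0]==0]=np.nan
    return P.reshape(H,W,3)
E
python3 - <<'E'
from h import *
for c in ['scene','top']:
    d=snap(c,c+'0'); print(c,d['origin'],d['attitude'],d['K'])
    for t in ['stand','tube','press_pad','mouth','lip','probe_head','tray','notebook','wash_bottle','tall_bottle','clock']:
        for r in search_frame(t,c)[:2]:
            u,v=r['position']; print(t,np.round(r['position']),round(r['conf'],2),np.round(px2w(d,u,v),3))
print(get_obs())
E
```

```text
scene [ 0.26742449 -0.74142984  1.02385076] [-138.70298582    0.96602455  -27.61800483] [[416.9175381    0.         320.30592502]
 [  0.         416.9175381  196.21133759]
 [  0.           0.           1.        ]]
stand [300. 190.] 0.64 [ 0.564 -0.022  0.167]
tube [298. 168.] 0.91 [0.588 0.038 0.191]
press_pad [295. 171.] 0.75 [0.574 0.03  0.191]
mouth [297. 172.] 0.9 [0.579 0.027 0.189]
lip [301. 170.] 0.91 [0.591 0.024 0.195]
lip [316. 140.] 0.5 [0.724 0.193 0.119]
probe_head [296. 176.] 0.41 [0.579 0.035 0.164]
tray [292. 282.] 0.79 [ 0.451 -0.183  0.005]
tray [359. 197.] 0.54 [ 0.754 -0.036  0.048]
notebook [219. 160.] 0.79 [0.431 0.377 0.011]
wash_bottle [314. 142.] 0.75 [0.721 0.2   0.105]
wash_bottle [297. 168.] 0.46 [0.585 0.038 0.191]
tall_bottle [358. 197.] 0.64 [ 0.753 -0.031  0.044]
tall_bottle [299. 192.] 0.24 [ 0.553 -0.039  0.185]
clock [334. 362.] 0.86 [ 0.448 -0.432  0.019]
top [ 0.36273871 -0.03078049  1.69836067] [-171.73365054   -0.84950447  -89.57249447] [[480.1170272    0.         322.77777804]
 [  0.         480.1170272  199.41065096]
 [  0.           0.      
[... 510 characters left out ...]
  0.022]
{'time_s': 1.2, 'qpos': array([-69.09273338,  18.39314581,  -4.01597288,  83.10622123,
         1.29400168,  78.54091072,  -3.25845114]), 'joint_velocities': array([-0.06961159,  0.0412746 , -0.0039192 ,  0.10821086, -0.01924018,
       -0.05223224, -0.00571554]), 'effort': array([-6.36019399e-05, -4.91106784e+01, -4.03132634e-01, -3.12769675e+01,
       -6.38438738e-02,  3.37020680e-02,  2.86259319e-05]), 'tool_pos': array([0.22340557, 0.61043409, 0.22258431]), 'tool_rot': array([1.79995203e+02, 1.70718096e-03, 1.59902730e+02]), 'force': array([ 0.2272063 , -0.74538922,  0.21973376]), 'wrist_torque': array([ 0.01231031,  0.03037163, -0.03990141]), 'grip_width': 0.08718912342667005}
```

```bash
python3 - <<'E'
import cv2
a=cv2.imread('pics/scene0.png'); b=cv2.imread('pics/top0.png')
cv2.imwrite('pics/scene0z.png',cv2.resize(a[100:320,180:400],None,fx=2.7,fy=2.7,interpolation=cv2.INTER_CUBIC))
cv2.imwrite('pics/top0z.png',cv2.resize(b[130:290,180:400],None,fx=3.6,fy=3.6,interpolation=cv2.INTER_CUBIC))
E
```

```text
(no output)
```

View pics/scene0.png

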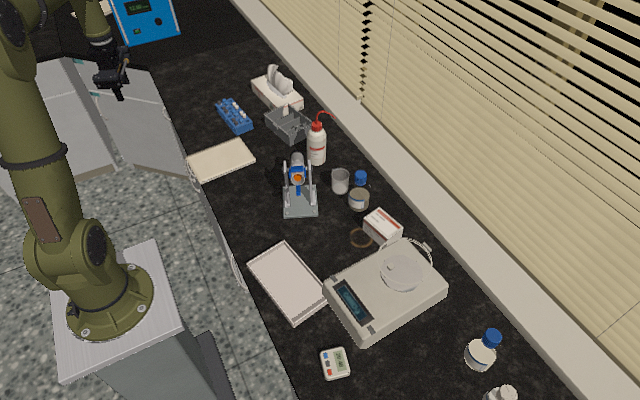

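View pics/scene0z.png

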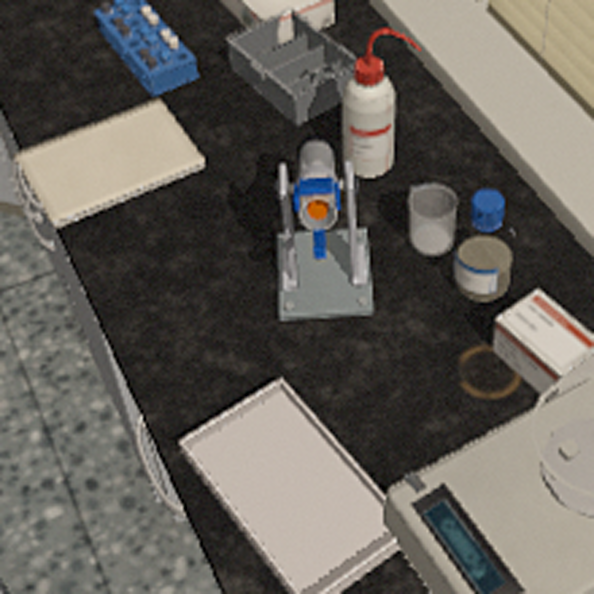

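View pics/top0z.png

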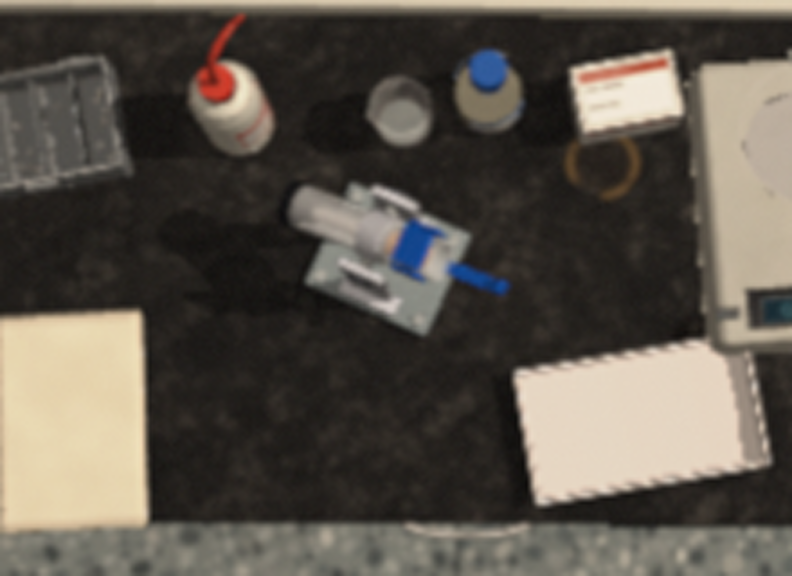

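```bash
python3 - <<'E'
from h import *
for c in ['top','scene']:
    d=read_camera(c);P=cloud(d);I=d['img'].astype(int)
    hsv=cv2.cvtColor(d['img'],cv2.COLOR_RGB2HSV)
    near=(abs(P[...,0]-.59)<.13)&(abs(P[...,1]-.05)<.16)
    def rep(n,m):
        m=m.astype(np.uint8); k,l,s,_=cv2.connectedComponentsWithStats(m)
        for i in range(1,k):
            if s[i,4]>8:
                q=P[l==i]; r=cv2.minAreaRect((q[:,:2]*1000).astype(np.float32))
                print(c,n,s[i,4],'mean',np.round(q.mean(0),3),'min',np.round(q.min(0),3),'max',np.round(q.max(0),3),'rect',np.round(r[0],1),np.round(r[1],1),round(r[2],1))
    rep('blue',near&(hsv[...,0]>100)&(hsv[...,0]<130)&(hsv[...,1]>150)&(hsv[...,2]>80))
    rep('base',near&(P[...,2]>.006)&(P[...,2]<.018)&(hsv[...,2]>70))
    rep('cheek',near&(P[...,2]>.155)&(P[...,2]<.172)&(hsv[...,1]<60))
    rep('cap',near&(P[...,2]>.06)&(hsv[...,2]<50))
    tr=(abs(P[...,0]-.44)<.15)&(abs(P[...,1]+.18)<.2)&(hsv[...,2]>140)&(P[...,2]<.03)&(P[...,2]>-.01)
    rep('tray',tr)
    if c=='top':
        q=P[near&(P[...,2]>.1)]; print(len(q))
E
```

```text
top blue 91 mean [0.585 0.038 0.19 ] min [0.561 0.018 0.171] max [0.607 0.053 0.198] rect [585.3  38.4] [24.4 43.1] 64.0
top blue 63 mean [ 0.563 -0.019  0.146] min [ 0.546 -0.045 -0.011] max [0.596 0.005 0.192] rect [571.  -20.8] [54.8 34.2] 67.8
top base 32 mean [0.661 0.101 0.011] min [0.648 0.088 0.006] max [0.673 0.113 0.017] rect [661.8 100.3] [26.  18.7] 67.8
top base 42 mean [0.62  0.008 0.012] min [ 0.598 -0.005  0.007] max [0.638 0.024 0.018] rect [621.4   6.8] [43.1 23.2] 24.6
top base 99 mean [0.59  0.129 0.012] min [0.565 0.101 0.006] max [0.615 0.151 0.018] rect [589.3 126.8] [38.6 46.8] 62.5
top base 172 mean [0.56  0.046 0.012] min [0.526 0.012 0.007] max [0.594 0.087 0.018] rect [559.   53.4] [75.8 60.5] 81.6
top base 16 mean [0.555 0.096 0.014] min [0.548 0.083 0.01 ] max [0.561 0.111 0.018] rect [555.7  96.1] [31.4  6.2] 63.2
top base 16 mean [ 0.485 -0.074  0.011] min [ 0.478 -0.084  0.007] max [ 0.492 -0.063  0.017] rect [485.1 -73.4] [21.1 13.6] 89.7
top cheek 42 mean [0.633 0.058 0.165] min [0.621 0.038 0.156] max [0.643 0.078 0.171] rect [634.6  57.3] [42.8 13
[... 1571 characters left out ...]
59 0.155] max [0.623 0.111 0.172] rect [604.1  85.4] [51.7 36.8] 89.5
scene cheek 51 mean [0.564 0.082 0.164] min [0.554 0.066 0.155] max [0.578 0.104 0.171] rect [566.4  85.6] [43.3 17.6] 63.0
scene cheek 46 mean [0.632 0.054 0.164] min [0.622 0.037 0.155] max [0.645 0.078 0.171] rect [634.5  56.8] [45.1 11.6] 63.7
scene cheek 38 mean [0.574 0.017 0.16 ] min [0.556 0.005 0.155] max [0.594 0.041 0.171] rect [576.9  20. ] [27.1 36.1] 59.9
scene cap 27 mean [0.633 0.157 0.133] min [0.611 0.139 0.119] max [0.653 0.167 0.142] rect [634.5 156.4] [21.6 42.1] 69.8
scene tray 3401 mean [ 0.443 -0.173  0.006] min [ 0.362 -0.302 -0.004] max [ 0.525 -0.039  0.027] rect [ 446.5 -168.5] [138.9 249.9] 9.7
```

```bash
cat >> h.py <<'E'
S=np.array([.5997,.072]); A=np.deg2rad(66+180); m=np.array([np.cos(A),np.sin(A)])
def Rt(yaw,tilt): return R.from_euler('xyz',[180,0,yaw],degrees=True)*R.from_rotvec([0,tilt,0],degrees=True)
def pt(h,z): return np.array([*(S+m*h),z])
def tub(s,n,al): return pt(s*np.cos(al)-n*np.sin(al), .15+s*np.sin(al)+n*np.cos(al))  # al up +
def rel(p,Rg):
    o=get_obs(); R0=R.from_euler('xyz',o['tool_rot'],degrees=True)
    return np.r_[np.round(R0.inv().apply(np.array(p)-o['tool_pos']),4),np.round((R0.inv()*Rg).as_rotvec(degrees=True),1)].tolist()
E
python3 - <<'E'
from h import *
print(rel(pt(.036,.235),Rt(66,0)), pt(.036,.235))
d=read_camera('top');P=cloud(d)
q=P[(P[...,0]>.5)&(P[...,0]<.75)&(P[...,1]<-.1)&(P[...,1]>-.4)]
for x in np.arange(.5,.75,.05):
  for y in (-.35,-.3,-.25,-.2,-.15,-.1):
    s=q[(abs(q[:,0]-x)<.025)&(abs(q[:,1]-y)<.025)]; print(round(x,2),y,np.round(s[:,2].max(),3) if len(s) else None,end=' ; ')
  print()
E
```

```text
[-0.536, -0.4122, -0.0124, 0.0, -0.0, 93.9] [0.58505748 0.03911236 0.235     ]
0.5 -0.35 0.069 ; 0.5 -0.3 0.071 ; 0.5 -0.25 0.073 ; 0.5 -0.2 0.03 ; 0.5 -0.15 0.027 ; 0.5 -0.1 0.008 ; 
0.55 -0.35 0.077 ; 0.55 -0.3 0.076 ; 0.55 -0.25 0.072 ; 0.55 -0.2 0.01 ; 0.55 -0.15 0.009 ; 0.55 -0.1 0.009 ; 
0.6 -0.35 0.074 ; 0.6 -0.3 0.073 ; 0.6 -0.25 0.075 ; 0.6 -0.2 0.009 ; 0.6 -0.15 0.008 ; 0.6 -0.1 0.009 ; 
0.65 -0.35 0.149 ; 0.65 -0.3 0.143 ; 0.65 -0.25 0.129 ; 0.65 -0.2 0.008 ; 0.65 -0.15 0.009 ; 0.65 -0.1 0.008 ; 
0.7 -0.35 0.084 ; 0.7 -0.3 0.081 ; 0.7 -0.25 0.136 ; 0.7 -0.2 0.015 ; 0.7 -0.15 0.065 ; 0.7 -0.1 0.062 ;
```

```bash
python3 - <<'E'
from h import *
for c in('top','scene'):
    d=read_camera(c);P=cloud(d)
    k=(P[...,2]>.03)&(P[...,2]<.2)&(P[...,0]>.45)&(P[...,0]<.75)&(P[...,1]<-.1)&(P[...,1]>-.35)
    q=P[k]
    for y in np.arange(-.34,-.14,.02):
        s=q[abs(q[:,1]-y)<.01]; print(c,round(y,2),np.round(s[:,0].min(),3) if len(s) else None)
E
```

```text
top -0.34 0.513
top -0.32 0.513
top -0.3 0.511
top -0.28 0.509
top -0.26 0.509
top -0.24 0.513
top -0.22 0.71
top -0.2 0.733
top -0.18 0.728
top -0.16 0.726
scene -0.34 0.513
scene -0.32 0.511
scene -0.3 0.51
scene -0.28 0.509
scene -0.26 0.508
scene -0.24 0.511
scene -0.22 0.735
scene -0.2 0.731
scene -0.18 0.727
scene -0.16 0.724
```

{"method": "arm_command", "body": {
  "targets": [
    [[-0.536,-0.412,-0.012,0,0,93.9,1],[-0.536,-0.412,-0.012,0,0,93.9,1],[-0.536,-0.412,-0.012,0,0,93.9,1],[-0.536,-0.412,-0.012,0,0,93.9,1],[-0.536,-0.412,-0.012,0,0,93.9,1],[-0.536,-0.412,-0.012,0,0,93.9,1],[-0.536,-0.412,-0.012,0,0,93.9,1],[-0.536,-0.412,-0.012,0,0,93.9,1],[-0.536,-0.412,-0.012,0,0,93.9,1],[-0.536,-0.412,-0.012,0,0,93.9,1]]
  ],
  "newtons": 20
}}

```text
time_s: 2.45
tool_pos: [0.4917, 0.1864, 0.2319]
tool_rot: [180.0, -0.1, 73.6]
force: [-0.2, 0.6, 0.1]
grip_width: 0.0149
```

```bash
python3 - <<'E'
from h import *
print(rel(pt(.036,.235),Rt(66,0)))
E
```

```text
[-0.115, 0.1311, -0.0031, 0.0, -0.1, 7.6]
```

{"method": "arm_command", "body": {
  "targets": [
    [[-0.115,0.131,-0.003,0,0,7.6,1],[-0.115,0.131,-0.003,0,0,7.6,1],[-0.115,0.131,-0.003,0,0,7.6,1],[-0.115,0.131,-0.003,0,0,7.6,1],[-0.115,0.131,-0.003,0,0,7.6,1],[-0.115,0.131,-0.003,0,0,7.6,1],[-0.115,0.131,-0.003,0,0,7.6,1]]
  ]
}}

```text
time_s: 3.15
tool_pos: [0.5845, 0.0433, 0.2343]
tool_rot: [-179.9, -0.0, 66.5]
force: [0.1, 0.6, -0.1]
grip_width: 0.0006
```

```bash
python3 - <<'E'
from h import *
o=get_obs(); print(o['tool_pos'],o['tool_rot'],o['grip_width'],o['force'],pt(.036,.235))
for al in [.35,.25,.1,0,-.1,-.2,-.3,-.4,-.45,-.5]:
    print(al, rel(tub(.046,.0265,al),Rt(66,max(0,-np.degrees(al)))))
E
```

```text
[0.58451209 0.04333144 0.23429328] [-1.79945660e+02 -4.39497722e-02  6.65023361e+01] 0.0005519600320575455 [ 0.05764128  0.6426896  -0.10071565] [0.58505748 0.03911236 0.235     ]
0.35 [-0.0018, 0.0022, 0.0436, -0.1, -0.0, 0.5]
0.25 [-0.0057, 0.0022, 0.0472, -0.1, -0.0, 0.5]
0.1 [-0.0108, 0.0022, 0.0533, -0.1, -0.0, 0.5]
0 [-0.0137, 0.0021, 0.0578, -0.1, -0.0, 0.5]
-0.1 [-0.0161, 0.0021, 0.0625, -0.1, 5.7, 0.5]
-0.2 [-0.0181, 0.0021, 0.0674, -0.1, 11.4, 0.5]
-0.3 [-0.0195, 0.0021, 0.0726, -0.1, 17.1, 0.5]
-0.4 [-0.0204, 0.0021, 0.0778, -0.2, 22.9, 0.5]
-0.45 [-0.0207, 0.0021, 0.0804, -0.2, 25.7, 0.5]
-0.5 [-0.0208, 0.0021, 0.0831, -0.2, 28.6, 0.5]
```

{"method": "arm_command", "body": {
  "targets": [
    [[0.0,0,0.02,0,0,0,1],[0.0,0,0.04,0,0,0,1],[-0.002,0,0.048,0,0,0,1],[-0.007,0,0.054,0,0,0,1],[-0.01,0,0.0585,0,0,0,1],[-0.0125,0,0.063,0,5.7,0,1],[-0.0145,0,0.068,0,11.4,0,1],[-0.0155,0,0.0733,0,17.1,0,1],[-0.0165,0,0.0785,0,22.9,0,1],[-0.0165,0,0.0785,0,22.9,0,1]]
  ]
}}

```text
time_s: 4.15
tool_pos: [0.5772, 0.0217, 0.1551]
tool_rot: [-179.9, -22.9, 65.9]
force: [-0.8, -3.8, 2.2]
grip_width: 0.0007
```

```bash
python3 - <<'E'
from h import *
for i in range(2): o=get_obs();d=read_camera('scene')
print(o['tool_pos'],o['tool_rot'],o['force'])
print(rel(tub(.046,.0265,-.45),Rt(66,25.8)))
d=snap('scene','s1')
cv2.imwrite('pics/s1z.png',cv2.resize(cv2.cvtColor(d['img'],4)[110:240,230:370],None,fx=4,fy=4))
E
```

```text
[0.57782494 0.02280665 0.15571021] [-179.99186706  -22.7273493    66.06124872] [-2.10654719 -5.36884972  4.34642105]
[-0.0012, -0.0001, 0.002, -0.0, 3.1, 0.2]
```

View pics/s1z.png

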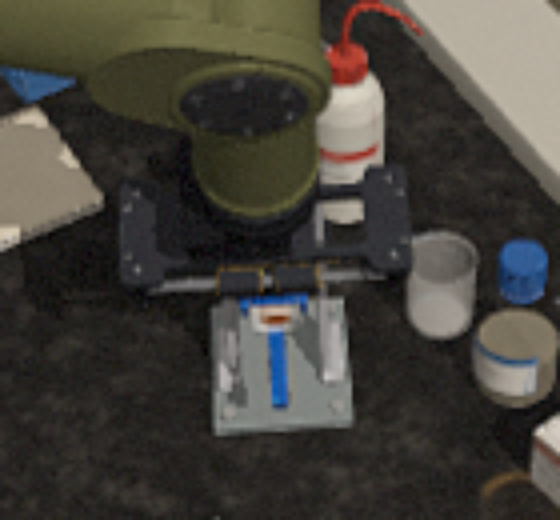

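{"method": "arm_command", "body": {
  "targets": [
    [[-0.0005,0,0.0015,0,1.5,0,1],[-0.001,0,0.003,0,3,0,1],[-0.001,0,0.004,0,3,0,1],[-0.001,0,0.004,0,3,0,1],[-0.001,0,0.004,0,3,0,1]]
  ]
}}

```text
time_s: 4.8
tool_pos: [0.5796, 0.026, 0.155]
tool_rot: [179.8, -25.8, 66.5]
force: [-8.5, -8.4, 15.0]
grip_width: 0.0001
```

```bash
python3 - <<'E'
from h import *
d=snap('scene','s2');o=get_obs()
print(o['tool_pos'],o['tool_rot'],o['force'],tub(.046,.0265,-.45))
cv2.imwrite('pics/s2z.png',cv2.resize(cv2.cvtColor(d['img'],4)[110:240,230:370],None,fx=4,fy=4))
E
```

```text
[0.57960233 0.02602505 0.15501618] [179.84290063 -25.82659025  66.51590531] [-8.30222098 -7.04590556 15.59499407] [0.57816445 0.02363037 0.15385343]
```

View pics/s2z.png

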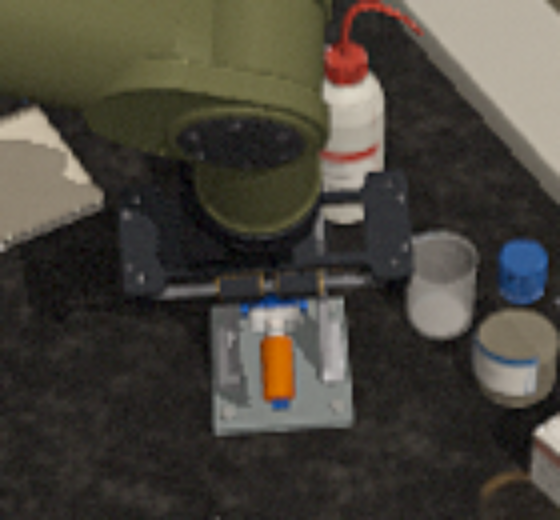

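{"method": "arm_command", "body": {
  "targets": [
    [[0,0,-0.02,0,0,0,1],[0,0,-0.04,0,0,0,1],[-0.02,0,-0.04,0,0,0,0],[-0.053,0,-0.04,0,0,0,0],[-0.053,0,-0.04,0,0,0,0],[-0.053,0,-0.04,0,0,0,0],[-0.053,0,-0.04,0,0,0,0]]
  ]
}}

```text
time_s: 5.55
tool_pos: [0.5533, -0.0308, 0.1652]
tool_rot: [180.0, -25.9, 66.6]
force: [-0.1, 0.4, -0.4]
grip_width: 0.0325
```

```bash
python3 - <<'E'
from h import *
d=snap('scene','s3');o=get_obs()
cv2.imwrite('pics/s3z.png',cv2.resize(cv2.cvtColor(d['img'],4)[110:240,230:370],None,fx=4,fy=4))
print(o['tool_pos'],o['tool_rot'],o['force'],o['grip_width'])
print(rel(tub(.099,-.015,-.45),Rt(66,25.8)))
for c in('scene','top'):
    d=read_camera(c);P=cloud(d);h=cv2.cvtColor(d['img'],cv2.COLOR_RGB2HSV)
    k=(h[...,0]>5)&(h[...,0]<18)&(h[...,1]>170)&(h[...,2]>110)&(abs(P[...,0]-.57)<.1)&(abs(P[...,1]-0)<.1)
    q=P[k]; 
    if len(q): print(c,len(q),np.round(q.mean(0),4),cv2.minAreaRect((q[:,:2]*1000).astype(np.float32)), q[:,2].min(),q[:,2].max())
    k=(h[...,0]>100)&(h[...,0]<130)&(h[...,1]>150)&(h[...,2]>80)&(abs(P[...,0]-.57)<.1)&(abs(P[...,1]-0)<.1); q=P[k]; print(len(q),np.round(q,3)[:12])
print('exp head',tub(.099,-.0065,-.45),'top',tub(.099,.0045,-.45))
E
```

```text
[ 0.55329141 -0.03091981  0.16524034] [179.96298205 -25.8959739   66.55823358] [ 0.40840888  0.18284629 -0.70521197] 0.036378397612623244
[-0.0041, 0.0008, 0.0778, -0.2, -0.1, 0.5]
scene 80 [ 0.5605 -0.0151  0.1072] ((562.1992797851562, -11.1732177734375), (40.34328842163086, 17.968921661376953), 63.16621780395508) 0.09586981747746881 0.12471045610251674
7 [[ 0.553 -0.023  0.089]
 [ 0.556 -0.023  0.087]
 [ 0.56  -0.028  0.09 ]
 [ 0.551 -0.026  0.089]
 [ 0.554 -0.027  0.088]
 [ 0.557 -0.027  0.087]
 [ 0.558 -0.031  0.09 ]]
top 84 [ 0.5638 -0.0127  0.1   ] ((564.7655639648438, -18.65594482421875), (54.335811614990234, 35.82606506347656), 54.535640716552734) 0.0005848459909965076 0.2508345952372564
71 [[0.601 0.029 0.152]
 [0.601 0.025 0.156]
 [0.597 0.029 0.157]
 [0.598 0.025 0.156]
 [0.598 0.022 0.15 ]
 [0.599 0.019 0.146]
 [0.594 0.029 0.156]
 [0.594 0.025 0.159]
 [0.594 0.022 0.158]
 [0.595 0.019 0.152]
 [0.596 0.016 0.148]
 [0.596 0.013 0.144]]
exp head [ 0.56459172 -0.00685449  0.10108551] top [ 0.56264564 -0.01122546  0.11099042]
```

View pics/s3z.png

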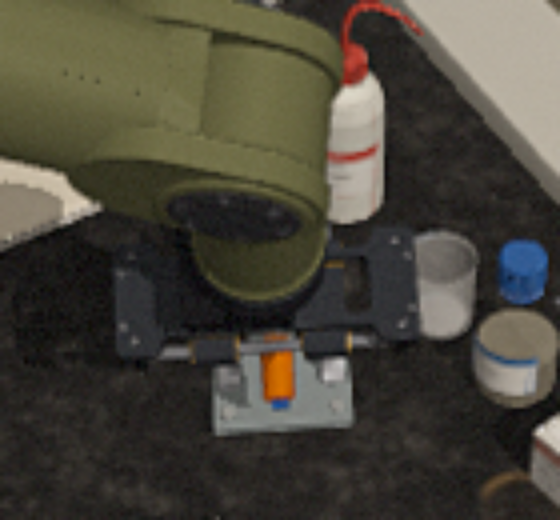

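{"method": "arm_command", "body": {
  "targets": [
    [[-0.004,0.001,0.02,0,0,-0.5,0],[-0.004,0.001,0.04,0,0,-0.5,0],[-0.004,0.001,0.055,0,0,-0.5,0],[-0.004,0.001,0.067,0,0,-0.5,0],[-0.004,0.001,0.077,0,0,-0.5,0],[-0.004,0.001,0.077,0,0,-0.5,0],[-0.004,0.001,0.077,0,0,-0.5,0]]
  ]
}}

```text
time_s: 6.4
tool_pos: [0.5657, -0.0059, 0.0939]
tool_rot: [179.7, -25.9, 66.9]
force: [-0.0, -0.6, -0.0]
grip_width: 0.0435
```

```bash
python3 - <<'E'
from h import *
d=snap('scene','s4');o=get_obs()
cv2.imwrite('pics/s4z.png',cv2.resize(cv2.cvtColor(d['img'],4)[110:240,230:370],None,fx=4,fy=4))
print(o['tool_pos'],o['tool_rot'],o['force'],o['grip_width'])
print(rel(tub(.099,-.015,-.45),Rt(66,25.8)))
E
```

```text
[ 0.56598367 -0.00616598  0.09427596] [179.69263658 -25.91259703  66.91157202] [-0.64671315  0.19570302  0.1874867 ] 0.0435138323622827
[0.0019, -0.001, 0.0019, -0.1, -0.1, 0.8]
```

View pics/s4z.png

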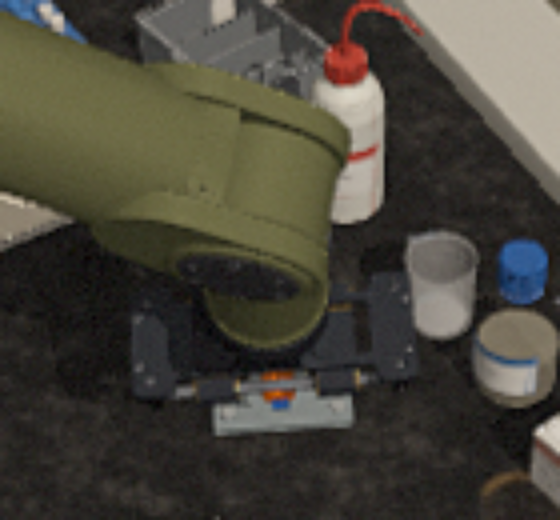

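{"method": "arm_command", "body": {
  "targets": [
    [[0.001,-0.001,0.0015,0,0,0.8,0],[0.001,-0.001,0.0015,0,0,0.8,0],[0.001,-0.001,0.0015,0,0,0.8,1],[0.001,-0.001,0.0015,0,0,0.8,1],[0.001,-0.001,0.0015,0,0,0.8,1],[0.001,-0.001,0.0015,0,0,0.8,1],[0.001,-0.001,0.0015,0,0,0.8,1],[0.001,-0.001,0.0015,0,0,0.8,1],[0.001,-0.001,0.0015,0,0,0.8,1],[0.001,-0.001,0.0015,0,0,0.8,1]]
  ],
  "newtons": 30
}}

```text
time_s: 7.45
tool_pos: [0.5653, -0.0039, 0.0928]
tool_rot: [-179.9, -25.9, 66.0]
force: [0.3, -0.6, 0.4]
grip_width: 0.0211
```

```bash
python3 - <<'E'
from h import *
o=get_obs()
print(o['tool_pos'],o['tool_rot'],o['force'],o['grip_width'])
print(rel(tub(.099,-.015,-.45),Rt(66,25.8)))
E
```

```text
[ 0.56531424 -0.00393179  0.09283478] [-179.86792054  -25.90529249   66.02717201] [ 0.33363677 -0.60965887  0.43034227] 0.021115088310509084
[0.0009, 0.0005, -0.0002, -0.1, -0.1, 0.0]
```

{"method": "arm_command", "body": {
  "targets": [
    [[0,0,-0.004,0,-1.3,0,1],[0,0,-0.008,0,-2.6,0,1],[0,0,-0.011,0,-3.5,0,1],[0,0,-0.013,0,-4,0,1],[0,0,-0.013,0,-4,0,1],[0,0,-0.013,0,-4,0,1]]
  ]
}}

```text
time_s: 8.05
tool_pos: [0.5627, -0.0091, 0.1042]
tool_rot: [-179.8, -21.9, 66.0]
force: [0.3, -0.4, -0.6]
grip_width: 0.0217
```

```bash
python3 - <<'E'
from h import *
d=snap('scene','s5');o=get_obs()
cv2.imwrite('pics/s5z.png',cv2.resize(cv2.cvtColor(d['img'],4)[110:240,230:370],None,fx=4,fy=4))
print(o['tool_pos'],o['tool_rot'],o['force'],o['grip_width'],o['wrist_torque'])
for s in (.03,.06,.095): print(rel(tub(.099+s,-.015+.013,-.45),Rt(66,21.8)))
E
```

```text
[ 0.5626437  -0.00921763  0.10412522] [-179.82707236  -21.89600234   66.01117825] [ 0.15108255 -0.0846039  -0.70803676] 0.021511680103629843 [-0.60348247  0.32188476  0.03715866]
[-0.0286, 0.0008, 0.0015, -0.2, -0.1, 0.0]
[-0.0586, 0.0008, 0.0035, -0.2, -0.1, 0.0]
[-0.0935, 0.0008, 0.0059, -0.2, -0.1, 0.0]
```

View pics/s5z.png

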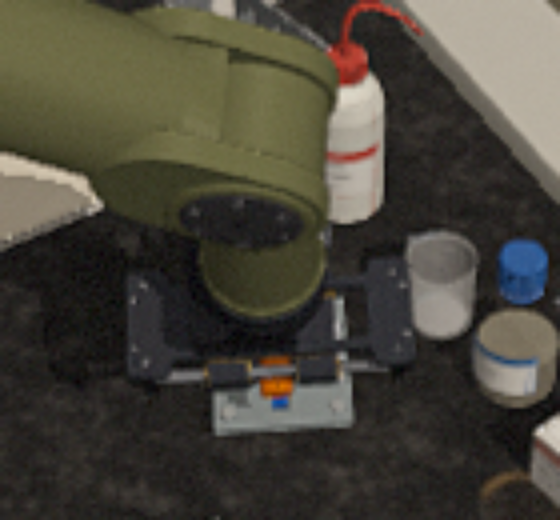

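{"method": "arm_command", "body": {
  "targets": [
    [[-0.01,0,0.0,0,0,0,1],[-0.022,0,0.001,0,0,0,1],[-0.034,0,0.0015,0,0,0,1],[-0.046,0,0.0025,0,0,0,1],[-0.058,0,0.003,0,0,0,1],[-0.07,0,0.004,0,0,0,1],[-0.082,0,0.005,0,0,0,1],[-0.0935,0,0.005,0,0,0,1],[-0.0935,0,0.005,0,0,0,1],[-0.0935,0,0.005,0,0,0,1]]
  ]
}}

```text
time_s: 9.1
tool_pos: [0.5285, -0.0867, 0.0649]
tool_rot: [-179.9, -21.9, 66.0]
force: [0.5, 0.9, -0.4]
grip_width: 0.0217
```

```bash
python3 - <<'E'
from h import *
d=snap('scene','s6');o=get_obs()
cv2.imwrite('pics/s6z.png',cv2.resize(cv2.cvtColor(d['img'],4)[110:240,230:370],None,fx=4,fy=4))
print(o['tool_pos'],o['tool_rot'],o['force'],o['grip_width'],o['wrist_torque'])
p=tub(.099+.095,-.002,-.45); print(p)
print(rel(p+[0,0,.04],Rt(66,21.8)))
E
```

```text
[ 0.52876067 -0.08628619  0.06512952] [-179.87099217  -21.93155906   66.05857839] [-0.09773395  0.55717913 -0.79195511] 0.021562111676806633 [-0.5947984   0.32830699  0.01803035]
[ 0.52900234 -0.08678955  0.06381579]
[0.0141, 0.0003, -0.036, -0.2, -0.1, 0.1]
```

View pics/s6z.png

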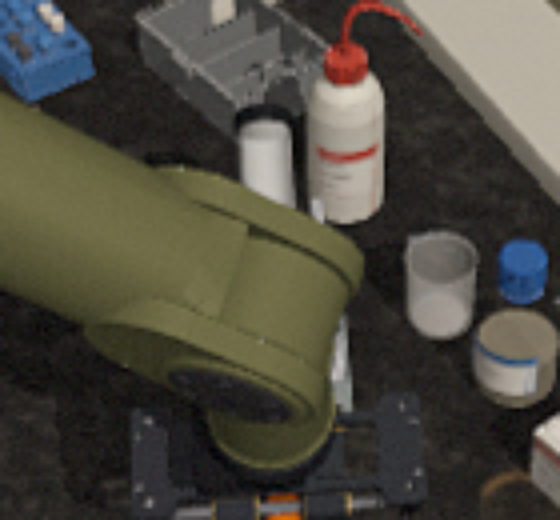

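{"method": "arm_command", "body": {
  "targets": [
    [[-0.008,0,-0.004,0,0,0,1],[-0.016,0,-0.012,0,0,0,1],[-0.025,0,-0.022,0,0,0,1],[-0.033,0,-0.035,0,0,0,1],[-0.038,0,-0.05,0,0,0,1],[-0.04,0,-0.07,0,0,0,1],[-0.04,0,-0.09,0,0,0,1],[-0.04,0,-0.09,0,0,0,1],[-0.04,0,-0.09,0,0,0,1]]
  ]
}}

```text
time_s: 10.05
tool_pos: [0.5002, -0.1517, 0.1341]
tool_rot: [-179.9, -21.9, 66.0]
force: [-0.3, 0.4, -1.3]
grip_width: 0.0217
```

```bash
python3 - <<'E'
from h import *
d=snap('scene','s7');o=get_obs()
cv2.imwrite('pics/s7z.png',cv2.resize(cv2.cvtColor(d['img'],4)[150:330,220:400],None,fx=3.3,fy=3.3))
print(o['tool_pos'],o['tool_rot'],o['force'],o['grip_width'],o['qpos'])
c=np.array([.446,-.18]);ty=np.array([-np.sin(np.deg2rad(9.8)),np.cos(np.deg2rad(9.8))]);tx=np.array([ty[1],-ty[0]])
az=np.deg2rad(-65); v=np.array([np.cos(az),np.sin(az)])
mid=c+ty*.025; hd=mid+v*.0475; tip=mid-v*.07
for q in(hd,tip): print('tray coords',tx@(q-c),ty@(q-c),q)
yaw=-65+180
print(yaw,'hi',rel([*hd,.12],Rt(yaw,0)))
E
```

```text
[ 0.49974064 -0.15098606  0.13330609] [-179.83927821  -21.92680988   66.04744255] [-0.30825052  0.36979673 -1.34364483] 0.02140604231403732 [ -7.33835982   9.49918368  39.7625366  110.29184227 -29.91618936
  68.86137761  20.89656684]
tray coords 0.01245398598544107 -0.020838283487434803 [ 0.46181913 -0.19841442]
tray coords -0.018353242504860534 0.0925511546130618 [ 0.41216148 -0.09192326]
115 hi [-0.0595, -0.0154, -0.0095, 9.2, -20.6, -48.3]
```

View pics/s7z.png

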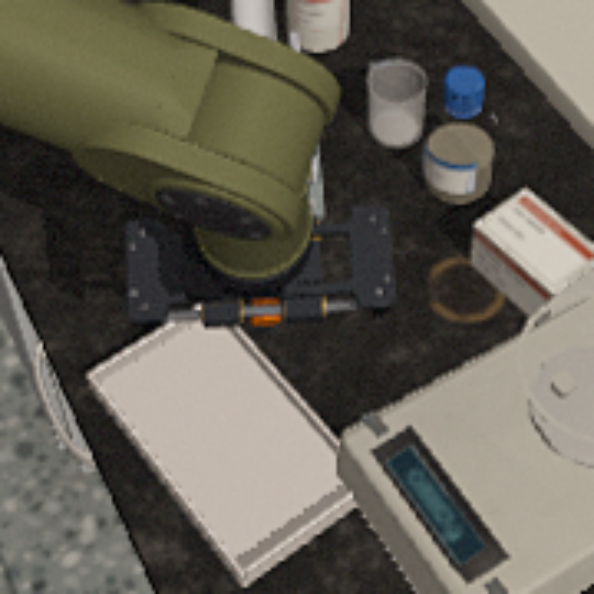

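{"method": "arm_command", "body": {
  "targets": [
    [[-0.02,-0.005,-0.009,1.5,-3.4,-8,1],[-0.04,-0.01,-0.009,3,-6.8,-16,1],[-0.06,-0.015,-0.009,4.6,-10.3,-24,1],[-0.06,-0.015,-0.009,6.1,-13.7,-32,1],[-0.06,-0.015,-0.009,7.7,-17.1,-40,1],[-0.06,-0.015,-0.009,9.2,-20.6,-48.3,1],[-0.06,-0.015,-0.009,9.2,-20.6,-48.3,1],[-0.06,-0.015,-0.009,9.2,-20.6,-48.3,1],[-0.06,-0.015,-0.009,9.2,-20.6,-48.3,1]]
  ]
}}

```text
time_s: 11.0
tool_pos: [0.4619, -0.1995, 0.1191]
tool_rot: [180.0, -0.1, 114.8]
force: [0.2, 0.6, -1.0]
grip_width: 0.0213
```

```bash
python3 - <<'E'
from h import *
o=get_obs()
print(o['tool_pos'],o['tool_rot'],o['force'],o['grip_width'],o['qpos'])
print(rel([.462,-.198,.04],Rt(115,0)))
for c in('scene','top'):
    d=snap(c,'s8'+c);cv2.imwrite('pics/s8%sz.png'%c,cv2.resize(cv2.cvtColor(d['img'],4)[170:340,220:420],None,fx=3.5,fy=3.5))
E
```

```text
[ 0.46185852 -0.19947696  0.11914504] [ 1.79993959e+02 -6.43593201e-02  1.14808148e+02] [ 0.16156227  0.55489272 -1.04533252] 0.021255793859795705 [-12.85761146   5.21752668  35.08001543 112.15770766  -3.39752127
  63.65167996  48.43033757]
[0.0012, 0.0007, 0.0791, 0.0, -0.1, -0.2]
```

View pics/s8scenez.png

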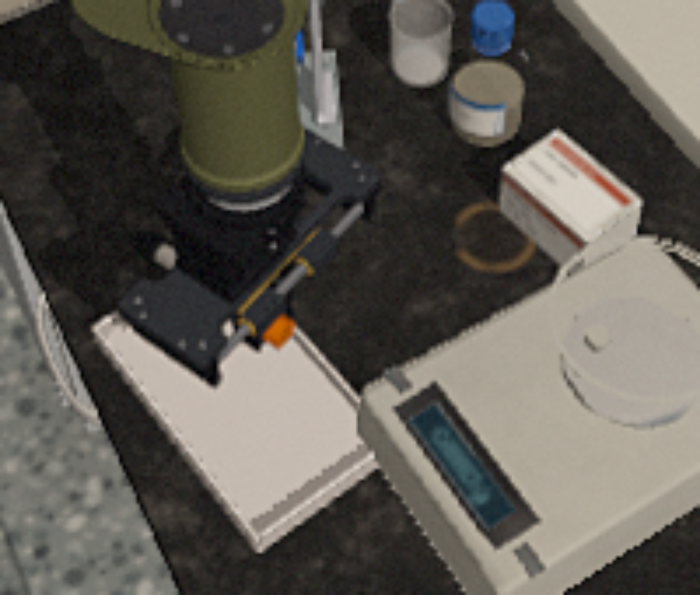

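View pics/s8topz.png

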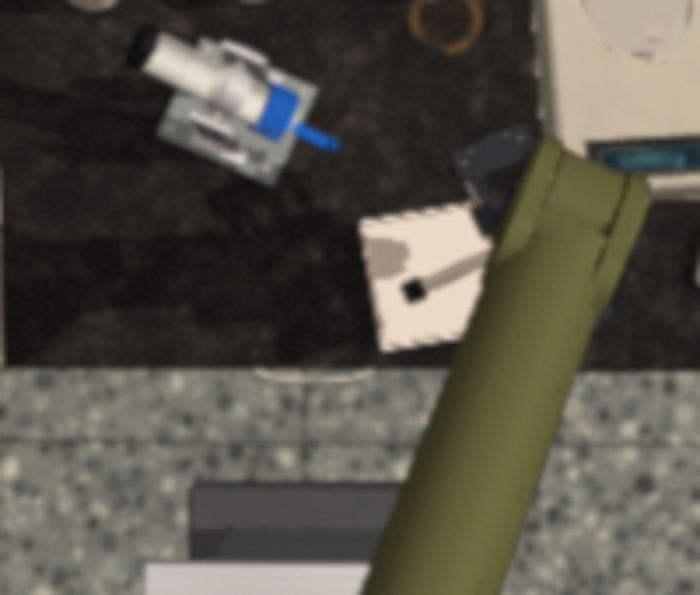

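```bash
python3 - <<'E'
from h import *
d=read_camera('top');P=cloud(d)
print(np.round(P[252:255,336:342],3)); 
for u,v in [(338,253),(341,252),(344,250),(348,248),(352,246)]: print(np.round(P[v,u],3))
hsv=cv2.cvtColor(d['img'],cv2.COLOR_RGB2HSV)
k=(abs(P[...,2]-.004)<.006)&(hsv[...,2]>140)&(P[...,0]>.3)&(P[...,0]<.55)&(P[...,1]<.0)&(P[...,1]>-.3); q=P[k]; print(np.round(q[:,2].mean(),4),q[:,1].max(),q[:,0].min())
E
```

```text
[[[ 0.418 -0.096  0.135]
  [ 0.418 -0.1    0.132]
  [ 0.418 -0.103  0.137]
  [ 0.418 -0.106  0.138]
  [ 0.418 -0.109  0.136]
  [ 0.418 -0.113  0.135]]

 [[ 0.415 -0.096  0.138]
  [ 0.415 -0.099  0.142]
  [ 0.415 -0.103  0.137]
  [ 0.415 -0.106  0.136]
  [ 0.415 -0.11   0.132]
  [ 0.415 -0.113  0.132]]

 [[ 0.412 -0.097  0.133]
  [ 0.412 -0.1    0.137]
  [ 0.412 -0.103  0.138]
  [ 0.412 -0.106  0.135]
  [ 0.412 -0.109  0.135]
  [ 0.412 -0.113  0.132]]]
[ 0.415 -0.103  0.137]
[ 0.418 -0.113  0.135]
[ 0.425 -0.123  0.131]
[ 0.431 -0.135  0.134]
[ 0.438 -0.149  0.133]
0.0035 -0.059347799511747665 0.36670499301759335
```

{"method": "arm_command", "body": {
  "targets": [
    [[0.001,0.001,0.025,0,0,0,1],[0.001,0.001,0.05,0,0,0,1],[0.001,0.001,0.07,0,0,0,1],[0.001,0.001,0.085,0,0,0,1],[0.001,0.001,0.095,0,0,0,1],[0.001,0.001,0.101,0,0,0,1],[0.001,0.001,0.105,0,0,0,1],[0.001,0.001,0.107,0,0,0,1],[0.001,0.001,0.107,0,0,0,1],[0.001,0.001,0.107,0,0,0,1]]
  ]
}}

```text
time_s: 12.15
tool_pos: [0.4633, -0.1979, 0.013]
tool_rot: [179.9, 0.0, 115.0]
force: [0.3, 0.6, -0.9]
grip_width: 0.0217
```

```bash
python3 - <<'E'
from h import *
o=get_obs()
print(o['tool_pos'],o['tool_rot'],o['force'],o['grip_width'],o['wrist_torque'])
d=read_camera('top');P=cloud(d)
hsv=cv2.cvtColor(d['img'],cv2.COLOR_RGB2HSV)
k=(hsv[...,2]<70)&(abs(P[...,0]-.41)<.04)&(abs(P[...,1]+.1)<.05)&(P[...,2]>-.01)
q=P[k]; print(len(q),np.median(q,0))
d=snap('scene','s9');cv2.imwrite('pics/s9z.png',cv2.resize(cv2.cvtColor(d['img'],4)[170:340,220:420],None,fx=3.5,fy=3.5))
E
```

```text
[ 0.46327327 -0.19793959  0.01303194] [1.79925005e+02 2.95845171e-02 1.14968312e+02] [ 0.2987907   0.62724455 -0.91350313] 0.021668281027962765 [-0.10647021 -0.03692459 -0.01568722]
290 [ 0.40625972 -0.11583871  0.45587019]
```

View pics/s9z.png

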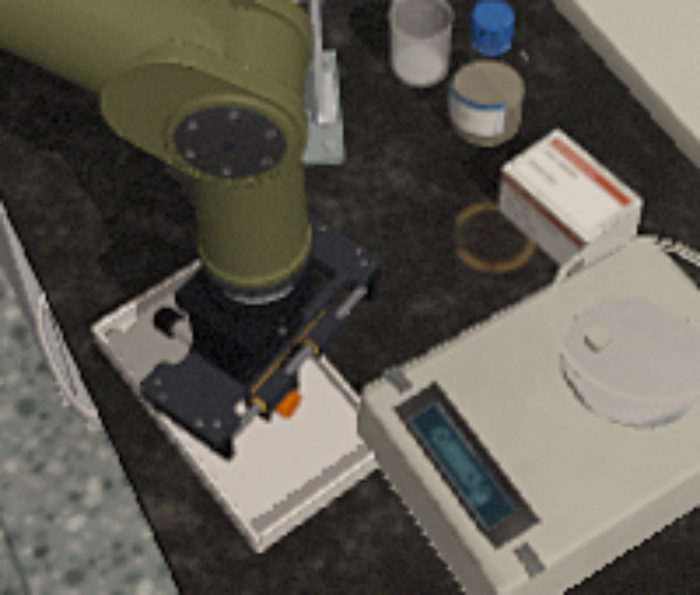

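{"method": "arm_command", "body": {
  "targets": [
    [[0,0,0.002,0,0,0,1],[0,0,0.004,0,0,0,1],[0,0,0.0055,0,0,0,1],[0,0,0.0055,0,0,0,1],[0,0,0.0055,0,0,0,1]]
  ]
}}

```text
time_s: 12.75
tool_pos: [0.4627, -0.1979, 0.0069]
tool_rot: [180.0, -0.0, 115.0]
force: [0.2, -0.3, -0.8]
grip_width: 0.0213
```

{"method": "arm_command", "body": {
  "targets": [
    [[0,0,0.001,0,0,0,1],[0,0,0.001,0,0,0,1],[0,0,0.001,0,0,0,1]]
  ]
}}

```text
time_s: 13.05
tool_pos: [0.4629, -0.1979, 0.0066]
tool_rot: [180.0, -0.0, 115.0]
force: [-2.5, 1.0, 4.5]
grip_width: 0.0216
```

```bash
python3 - <<'E'
from h import *
for i in range(3):
    o=get_obs(); print(o['tool_pos'],o['force'],o['wrist_torque']); read_camera('top')
E
```

```text
[ 0.46288014 -0.1979071   0.00661593] [-2.53434427  1.03932729  4.47982386] [ 0.10717095  0.40013603 -0.04893355]
[ 0.46286089 -0.19790524  0.00659257] [-2.12558398  0.2679645   4.9578528 ] [ 0.13218113  0.49534889 -0.02349702]
[ 0.46286483 -0.19791965  0.00662106] [-1.72660745  0.2845321   5.6983718 ] [ 0.08842651  0.46752223 -0.05285621]
```

Contact with the floor (5 N). Release gently to half opening, then lift.

{"method": "arm_command", "body": {
  "targets": [
    [[0,0,0,0,0,0,0.3],[0,0,0,0,0,0,0.2],[0,0,0,0,0,0,0.1],[0,0,0,0,0,0,0.1],[0,0,0,0,0,0,0.1],[0,0,0,0,0,0,0.1]]
  ]
}}

```text
time_s: 13.8
tool_pos: [0.4628, -0.1978, 0.006]
tool_rot: [180.0, 0.0, 115.0]
force: [-0.4, 0.2, 0.2]
grip_width: 0.0387
```

{"method": "arm_command", "body": {
  "targets": [
    [[0,0,-0.01,0,0,0,0.1],[0,0,-0.03,0,0,0,0.1],[0,0,-0.06,0,0,0,0.1],[0,0,-0.1,0,0,0,0.1],[0,0,-0.14,0,0,0,0.1],[0.05,0,-0.18,0,0,0,0.1],[0.1,0,-0.2,0,0,0,0.1],[0.1,0,-0.2,0,0,0,0.1]]
  ]
}}

```text
time_s: 14.6
tool_pos: [0.4205, -0.1042, 0.2092]
tool_rot: [179.7, 0.0, 115.2]
force: [-0.1, 0.3, 0.2]
grip_width: 0.0395
```

```bash
python3 - <<'E'
from h import *
o=get_obs(); print(o['tool_pos'],o['force'],o['grip_width'])
c0=np.array([.446,-.18]);ty=np.array([-np.sin(np.deg2rad(9.8)),np.cos(np.deg2rad(9.8))]);tx=np.array([ty[1],-ty[0]])
for c in('scene','top'):
    d=snap(c,'f'+c);cv2.imwrite('pics/f%sz.png'%c,cv2.resize(cv2.cvtColor(d['img'],4)[140:340,200:440],None,fx=3,fy=3))
    for t in ('probe_head','probe_mid','probe_tip','tray'):
        for r in search_frame(t,c)[:1]:
            u,v=r['position']; p=px2w(d,u,v); print(c,t,np.round(r['position']),round(r['conf'],2),np.round(p,3),'tray',np.round([tx@(p[:2]-c0),ty@(p[:2]-c0)],3))
E
```

```text
[ 0.42051464 -0.10418004  0.20921681] [-0.06249391  0.29441396  0.18739348] 0.03951254156491091
scene probe_head [288. 278.] 0.73 [ 0.446 -0.175  0.021] tray [0.001 0.005]
scene probe_mid [286. 274.] 0.79 [ 0.444 -0.161  0.023] tray [0.001 0.019]
scene probe_tip [288. 276.] 0.89 [ 0.447 -0.17   0.021] tray [0.003 0.009]
scene tray [290. 284.] 0.95 [ 0.445 -0.188  0.006] tray [-0.002 -0.007]
top probe_mid [281. 192.] 0.61 [0.606 0.083 0.172] tray [0.203 0.231]
top tray [380. 248.] 0.6 [ 0.437 -0.256  0.005] tray [-0.022 -0.073]
```

View pics/fscenez.png

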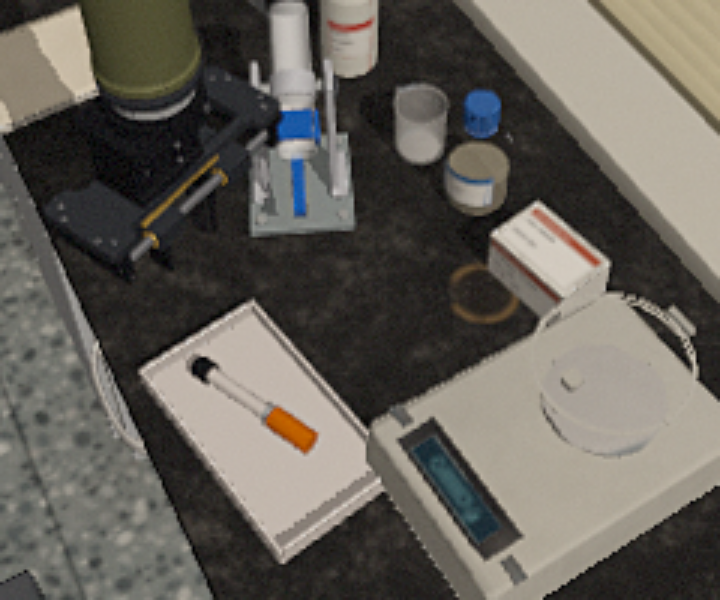

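View pics/ftopz.png

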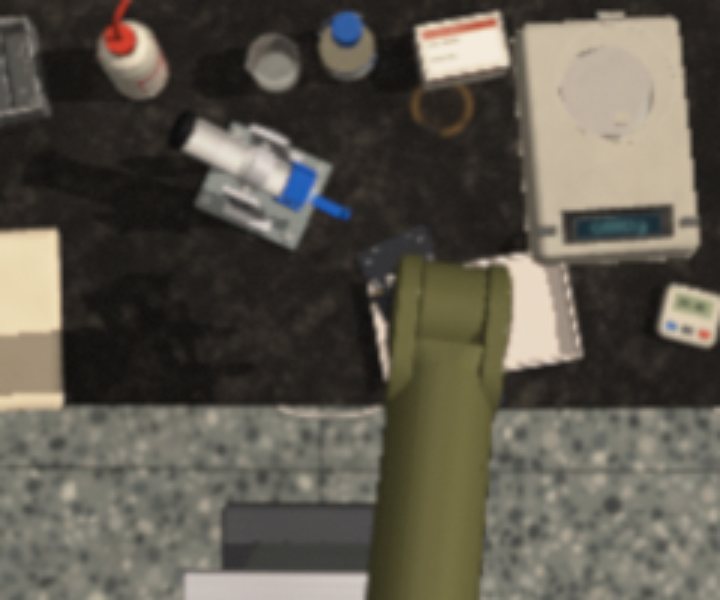

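```bash
python3 - <<'E'
from h import *
d=read_camera('scene')
for u,v in [(200+292/3,140+428/3),(200+204/3,140+368/3)]: print(np.round(px2w(d,u,v),3))
o=get_obs(); print(o['force'],abs(o['joint_velocities']).max())
sign_off()
E
```

```text
[ 0.46  -0.204  0.028]
[ 0.415 -0.105  0.024]
[0.43059811 0.19419751 0.42007541] 0.3166556445281844
the job is handed in; nothing more can be done
```

I pressed the tube's mouth down to its lower stop, and the probe slid out against the lip. I then pinched the orange head, lifted it over the lip and drew the probe out of the tube. I laid it level in the tray, lowering until it touched the floor at about 5 N before opening the fingers, and handed the job in at about 15 s of the 58 s allowed.

- **Probe position:** the last scene-camera check put the head's upper surface at (0.460, -0.204, 0.028) m and the black tip end's at (0.415, -0.105, 0.024) m. With an 11 mm half thickness, that puts the axis about 13–17 mm above the bench (15 mm is the nominal height). Both ends are well inside the tray's walls.
- **Robot clear:** the fingers were about 0.2 m above the bench with no force on the tool beyond sensor noise.
- **Other things:** in the last pictures the notebook, bottles and timer all looked upright and in place. I judged this by eye and did not measure their movement.
- **Checks that disagreed:** the trained networks could not tell the probe's head, middle and tip apart in the last scene picture, placing all three near its middle. The top camera's view of the probe was blocked by the arm, and there the network reported the probe's middle on the tube. I relied on the scene picture and its depth readings instead.

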